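Load the ball carrier and show it to the inspection camera

TASK

Put one orange ball in each of the three cups of the white carrier while the carrier stands on its round base, then pick the carrier up by its middle fin and finish holding it, all three balls aboard, still and level in the air straight above the ring mark of the camera stand, the balls as high as the centre of the lens and the red flag pointing at the lens. The program ends while the robot is still holding the carrier there; leave everything else on the table where it is.

Things in the scene. Friction and masses are not known exactly. Their poses are not given: they have to be found in the camera images.
- ball_a_center (a point): Centre of a loose orange plastic ball, 30 mm in diameter, about 20 g (the three are alike). At the start the balls sit one in each of the three cups of the rack, centres 46.6 mm above the table and 60 mm apart; they overhang the cups (28 mm wide outside, bore 23 mm), so fingers can reach well below the balls' centres on both sides. The ball's axes turn as it rolls and mean nothing.
- ball_b_center (a point): Centre of a loose orange plastic ball, 30 mm in diameter, about 20 g (the three are alike). At the start the balls sit one in each of the three cups of the rack, centres 46.6 mm above the table and 60 mm apart; they overhang the cups (28 mm wide outside, bore 23 mm), so fingers can reach well below the balls' centres on both sides. The ball's axes turn as it rolls and mean nothing.
- ball_c_center (a point): Centre of a loose orange plastic ball, 30 mm in diameter, about 20 g (the three are alike). At the start the balls sit one in each of the three cups of the rack, centres 46.6 mm above the table and 60 mm apart; they overhang the cups (28 mm wide outside, bore 23 mm), so fingers can reach well below the balls' centres on both sides. The ball's axes turn as it rolls and mean nothing.
- rack: Fixed supply rack: black bar 50 x 170 x 12 mm with three aluminium cups on stems in a row along its own y axis, at y = -60, 0 and 60 mm, rims 37 mm above the table. Origin under the centre of the bar; z up. Grip balls across the row (closing along its x axis).
- base: Fixed round grey turbine base, 156 mm wide at the foot, with a black rubber top 144 mm wide, 30 mm above the table, on which the carrier stands at the start. Origin at the centre of its foot, on the table.
- cage_mid (a point): The white ball carrier (loose, about 170 g): a disc 160 mm across and 6 mm thick, with a fin in the middle and three upright cups around it. This point lies on its axis at the height of the centres of seated balls, 33.6 mm above its underside (63.6 mm above the table at the start). Its z axis is the carrier's upward axis, its x axis points from the middle to the red flag.
- cage_fin (a point): Place to grip the carrier: centre line of its upright fin, 50 mm above the carrier's underside. The fin is 12 mm thick (along the carrier's y axis: close the fingers along that), 34 mm long (along x) and its top is 62 mm above the underside, 12 mm above this point. Same axes as the carrier.
- cage_flag (a point): Red flag on the carrier's rim, a block 10 x 16 x 20 mm, 73 mm from the axis along the carrier's x axis; the point is its centre.
- well_0 (a point): Where the centre of a ball lies when it is seated in the carrier's cup 0: 62 mm from the axis, at 60 degrees counter-clockwise (from above) from the flag. The cup is 28 mm wide outside, its bore 23 mm; its rim is 9.6 mm below this point and 18 mm above the disc, so a seated ball sinks 5.4 mm into it. Fingers that close at right angles to the radius (the line from the axis to the cup) stay clear of the fin.
- well_1 (a point): Where the centre of a ball lies when it is seated in the carrier's cup 1: 62 mm from the axis, at 180 degrees counter-clockwise (from above) from the flag. The cup is 28 mm wide outside, its bore 23 mm; its rim is 9.6 mm below this point and 18 mm above the disc, so a seated ball sinks 5.4 mm into it. Fingers that close at right angles to the radius (the line from the axis to the cup) stay clear of the fin.
- well_2 (a point): Where the centre of a ball lies when it is seated in the carrier's cup 2: 62 mm from the axis, at 300 degrees counter-clockwise (from above) from the flag. The cup is 28 mm wide outside, its bore 23 mm; its rim is 9.6 mm below this point and 18 mm above the disc, so a seated ball sinks 5.4 mm into it. Fingers that close at right angles to the radius (the line from the axis to the cup) stay clear of the fin.
- camera: Fixed inspection camera stand: grey base plate 10 mm thick, from x = -60 to 250 mm and 130 mm wide, with a red and white ring mark; a post at x = 225 mm, 245 mm high, carries the black camera, whose lens looks along the stand's own -x axis. Origin on the table, under the centre of the ring mark; z up.
- camera_view (a point): The point in the air where the carrier is to be shown: straight above the ring mark, 200 mm above the table, at the height of the lens centre, 160 mm in front of the lens. Its x axis points level towards the lens, z up.
- lens (a point): Centre of the lens front, 200 mm above the table.
- meter: Bystander: white and black hand multimeter lying flat, 150 x 78 x 46 mm; origin under its centre.
- flask: Bystander: conical glass flask, 86 mm wide, 122 mm high; origin under its centre.
- screwdriver: Bystander: screwdriver lying flat on the table.
- rotor: Bystander: white waisted turbine rotor standing upright, 72 mm wide, 112 mm high; origin under its centre.
- handscrew: Bystander: black hand screw standing on its round head, 38 mm wide, 52 mm high; origin under its centre.
- jar: Bystander: clear jar with blue cap, 60 mm wide, 70 mm high; origin under its centre.
There are look-alikes about, which are no part of the job. Leave any pink or turquoise look-alike of the part that bears cage_mid alone.

How it is judged:
By the outcome, as a careful person would: the job done as asked, in the order asked, and still so for the second after the job is handed in, while the arm keeps its last pose, push and grip.
It also fails if it takes over 72 s, if anything falls off the work surface, if the arm or the gripper's body presses on something with over 40 N, if the wrist force passes 120 N, or if a joint passes its speed limit or range.

ROBOT

A 6-joint arm with a two-finger parallel gripper is mounted at the origin on the work surface. World frame = base frame: x ahead of the robot, y to its left, z up, the work surface at z = 0. Lengths are in mm, angles in rad, forces in N, time in s.
With the tool pointing down it reaches from about 250 to 775 mm from the base axis. Payload 8.9 kg.
Tool frame: the origin (TCP) lies midway between the tips of the shut fingers; the grasp point (between the pads) lies 19 mm behind it; z points along the fingers, y is the direction in which the jaws open and shut (so a half turn about z gives the same grasp; the last joint's range is limited). The gripper opens to 85 mm and grips with 20 to 120 N. Pads are 22 mm wide; open, the fingers measure 114 mm over their backs; the gripper's body (76 mm by 85 mm) begins 54 mm behind the grasp point. The pads swing forward as they close: fully open they stand 13 mm farther back than shut.
Start: joints at [1.089, 0.291, -0.153, 1.127, 0, 1.431], TCP at [176.46, 494.455, 231.305] pointing down, gripper open.
Joint ranges: [-2.52, 2.52], [-0.91, 1.74], [-1.3, 1.37], [-1.96, 2.02], [-1.52, 1.47], [-3.14, 3.14]. Speed limits (rad/s): [2.22, 2.22, 2.79, 3.14, 3.14, 3.14].

INTERFACE

Orientations are given as [roll, pitch, yaw] about the fixed x, y, z axes, in that order (R = Rz(yaw) Ry(pitch) Rx(roll)).
In Python, from plant import env, viewer, job, spotter gives the robot as it stands.
- The arm moves only by the tool send_rows, never from a script. Its argument "motion" is a list of rows, each a list of 7 numbers: the shift along the tool's x, y, z in cm, then the turn, a rotation vector about the tool's x, y, z in degrees, then the opening, from 0 (shut) to 1 (fully open). A call has 1 to 12 rows; each row shifts and turns the commanded pose from where the row before left it, along the tool's axes as they then stand; what a row does not reach is not made up. A row lasts 1/12 s, in which the tool goes at most 41.7 mm and 7.16 degrees, less where a joint would pass 70% of its speed; a pose out of reach is approached as far as the arm can. A call with a gripper value outside its range is refused whole. The fingers move at their own pace and stop on an object; "grip_force" is the grip in N (left out, the last holds). Time passes only in rows, so rows that do not move let the fingers close. It gives the time, the measured TCP pose, the force and the opening at its end, in the units of the state.
- env.get_state(): the state, without advancing time (a new reading comes with each control period).
- viewer.camera(name): name is "scene" or "top" or "wrist"; returns a dict with "frame" (420x560x3 uint8, red, green, blue), "K" (3x3 intrinsics, pixels), "R" (3x3) and "t" (3): a world point X has camera coordinates R X + t. Camera axes: x right, y down, z forward; pixel columns grow to the right and rows downward; lengths in mm; the calibration is good to about 2 mm. A picture is of the moment at which its call begins. There is no depth.
- job.close_job(): hands the job in, once; it reports no verdict.
Trained networks look in a picture, given as the dict that the camera call returned (one of the last four; its "shot" number tells which), for a name from the list of things; names that differ only in an ending like _2 or _b are one class to them, and where a whole thing is asked for, a point or a joint stands for the part that bears it (a point fixed in the world has none). Each returns a list of dicts, best first, with "p" (0 to 1); they miss things now and then, are a little off and sometimes report something else, mostly with a low value. They report only what shows in the picture. A call takes as long as a camera call. They do not tell look-alikes from the thing itself.
- spotter.boxes_of(picture, name): "bbox" ([left, top, right, bottom] in pixels, round what is visible of it).
The state is a dict: "t": time; "qpos": joint angles; "dq": joint speeds; "effort": joint torques, N m; "position": TCP position; "eef_rot": TCP orientation; "force": force on the tool from outside, world axes, zero at the start; "moment": the same for the moment, N m; "grip_width": opening from 0.0 (shut) to 1.0 (fully open).
Only numpy, scipy, OpenCV 4.12 (cv2) and the standard library are available. Lean on these libraries where they do the work, as an engineer would, in place of code of your own. Each camera call takes 0.05 s, during which the arm holds its last target.

## Working session

There is one attempt and no reset: what is moved stays moved. The work goes in short steps, Python scripts to look and compute and a tool call to move; the robot and the scene stay as the last step left them, time stands still between calls to the robot, and variables do not carry over. Pictures are saved under pics/ and viewed, and the job is handed in when it is done.

Besides the shell and the picture viewer there is one more tool, called as name([rows], argument=value, ...), one row to a line, values as JSON. send_rows: Moves the arm, as the interface text tells. Its arguments: {"type":"object","properties":{"motion":{"type":"array"},"grip_force":{"type":"number"}},"required":["motion"]}

```bash
ls; mkdir -p pics; cat > h.py <<'E'
import numpy as np, cv2
from plant import env, viewer, job, spotter
def snap(name,fn):
    p=viewer.camera(name); cv2.imwrite('pics/'+fn,cv2.cvtColor(np.asarray(p['frame']),cv2.COLOR_RGB2BGR)); return p
def proj(p,X):
    X=np.atleast_2d(X); c=X@np.array(p['R']).T+np.array(p['t']); u=c@np.array(p['K']).T; return u[:,:2]/u[:,2:]
def back(p,uv,z):
    K=np.array(p['K']);R=np.array(p['R']);t=np.array(p['t'])
    d=R.T@np.linalg.inv(K)@np.array([uv[0],uv[1],1.]); o=-R.T@t
    return o+d*(z-o[2])/d[2]
E
python3 - <<'E'
from h import *
for n in ['top','scene']:
    p=snap(n,n+'1.png'); print(n,p['R'],p['t'],p['K'])
    for o in ['ball_a_center','rack','base','cage_mid','cage_flag','camera','lens','meter','flask','screwdriver','rotor','handscrew','jar']:
        print(o,[(np.round(b['bbox']).tolist(),round(b['p'],2)) for b in spotter.boxes_of(p,o)])
print(env.get_state())
E
```

```text
pics
top [[-2.12111990e-03 -9.99921069e-01  1.23837455e-02]
 [-9.83898022e-01 -1.26399916e-04 -1.78730709e-01]
 [ 1.78718167e-01 -1.25634520e-02 -9.83820094e-01]] [  -1.97427234  563.8563533  1881.40679041] [[546.52382238   0.         286.54142693]
 [  0.         546.52382238 208.97470587]
 [  0.           0.           1.        ]]
ball_a_center [([395.0, 220.0, 403.0, 229.0], 0.36)]
rack [([360.0, 228.0, 371.0, 234.0], 0.72), ([394.0, 220.0, 400.0, 230.0], 0.39)]
base []
cage_mid [([317.0, 256.0, 358.0, 304.0], 0.78), ([184.0, 269.0, 229.0, 315.0], 0.71), ([251.0, 202.0, 298.0, 240.0], 0.58)]
cage_flag [([251.0, 202.0, 300.0, 243.0], 0.84), ([186.0, 266.0, 230.0, 316.0], 0.7), ([311.0, 256.0, 357.0, 302.0], 0.61)]
camera [([168.0, 146.0, 223.0, 245.0], 0.94)]
lens []
meter [([422.0, 229.0, 468.0, 273.0], 0.71)]
flask [([268.0, 146.0, 290.0, 168.0], 0.97), ([254.0, 200.0, 296.0, 244.0], 0.42)]
screwdriver [([341.0, 164.0, 368.0, 183.0], 0.69), ([379.0, 226.0, 382.0, 232.0], 0.43), ([426.0, 229.0, 467.0, 273.0], 0.22)]
rotor []
handscrew [([169.0, 141.0, 226.0, 246.0], 0.55), ([252.0,
[... 529 characters left out ...]
flask []
screwdriver []
rotor []
handscrew []
jar []
{'t': 1.4, 'qpos': array([ 1.08871452e+00,  2.90689200e-01, -1.53405154e-01,  1.12670335e+00,
       -1.67143714e-05,  1.43150320e+00]), 'dq': array([ 0.0003184 ,  0.00090105, -0.00068804,  0.00027031, -0.00114115,
       -0.00176541]), 'effort': array([-3.83572969e-04, -5.37019300e+01,  3.31645811e+01,  1.74302397e-03,
       -3.33604003e-04,  3.84540886e-05]), 'position': array([176.45582688, 494.45170447, 231.30879374]), 'eef_rot': array([-3.14158897e+00,  1.63617922e-05,  2.79880398e+00]), 'force': array([-0.1651284 , -0.08399178, -0.2678555 ]), 'moment': array([-0.06707508, -0.03577856, -0.04955637]), 'grip_width': 0.9986357020276385}
```

```bash
python3 - <<'E'
import cv2
a=cv2.imread('pics/top1.png'); cv2.imwrite('pics/top1c.png',cv2.resize(a[130:330,150:480],None,fx=2.4,fy=2.4,interpolation=cv2.INTER_CUBIC))
E
```

```text
(no output)
```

View pics/top1c.png

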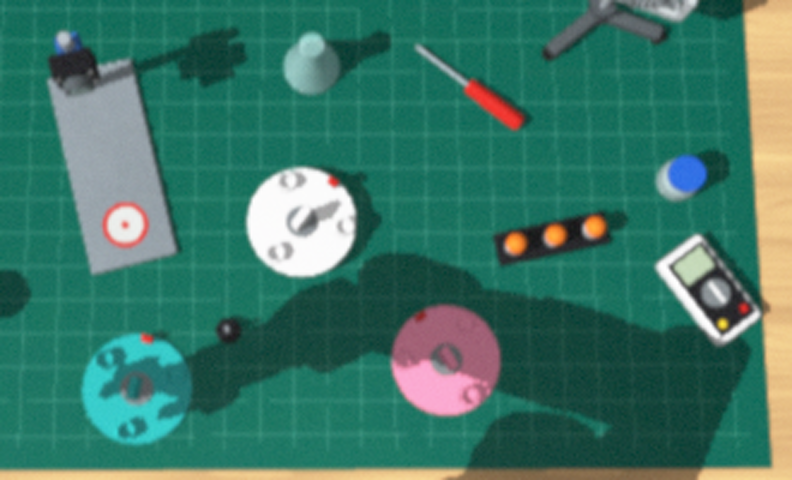

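View pics/scene1.png

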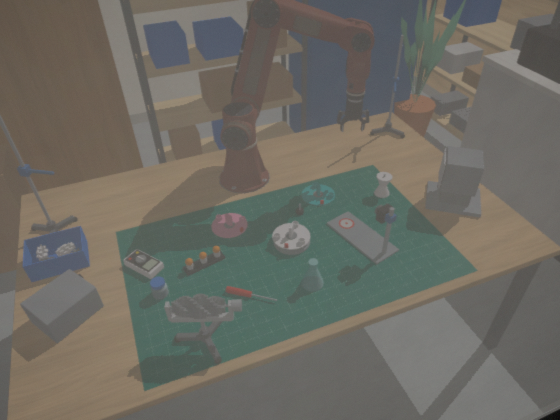

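```bash
python3 - <<'E'
from h import *
p=snap('top','top2.png')
f=lambda x,y:(150+x/2.4,130+y/2.4)
for n,x,y,z in [('b1',515,243,46.6),('b2',555,235,46.6),('b3',595,227,46.6),('disc',301,222,36),('flag',334,182,50),('ring',125,224,10),('cam',75,75,230),('flask',312,65,60),('jar',685,175,70),('pinkc',446,360,36),('turq',136,388,36),('meter',710,290,46),('hs',229,329,52),('standcorner1',50,82,10),('sc2',132,65,10),('sc3',176,252,10),('sc4',93,273,10)]:
    print(n,back(p,f(x,y),z).round(0))
w=snap('wrist','w0.png'); print(w['R'],w['t'],w['K'])
E
```

```text
b1 [ 485. -277.   47.]
b2 [ 497. -337.   47.]
b3 [ 509. -396.   47.]
disc [518.  37.  36.]
flag [575. -12.  50.]
ring [519. 300.  10.]
cam [689. 341. 230.]
flask [751.  21.  60.]
jar [ 582. -526.   70.]
pinkc [ 315. -174.   36.]
turq [276. 274.  36.]
meter [ 416. -561.   46.]
hs [359. 140.  52.]
standcorner1 [738. 420.  10.]
sc2 [765. 296.  10.]
sc3 [477. 223.  10.]
sc4 [445. 346.  10.]
[[ 3.36228720e-01  9.41780360e-01  3.60677910e-05]
 [ 8.99576067e-01 -3.21172535e-01  2.95991726e-01]
 [ 2.78770778e-01 -9.94884736e-02 -9.55190503e-01]] [-524.94440707  -38.46150799  378.9238198 ] [[304.53849614   0.         277.8430374 ]
 [  0.         304.53849614 208.99941652]
 [  0.           0.           1.        ]]
```

View pics/w0.png

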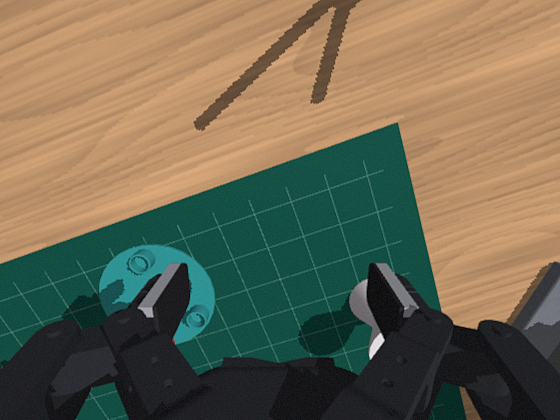

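```bash
cat >> h.py <<'E'
def pose():
    s=env.get_state(); return np.array(s['position']), np.degrees(s['eef_rot']), s
def plan(goal,yawg,n,start=None,yaws=None):
    P,r,s=pose()
    if start is not None: P=np.array(start,float); r=np.array([180,0,yaws],float)
    d=((yawg-r[2]+180)%360-180)/n
    D=np.array(goal,float)-P
    c=0
    for k in range(n): c=c+np.exp(1j*np.radians(r[2]+k*d))
    # tool x=(c,s), tool y=(s,-c): s_world=(tx - i ty) e^{i yaw}
    z=(D[0]+1j*D[1])/c
    print('n',n,'row cm/deg: x %.3f y %.3f z %.3f rz %.3f'%(z.real/10,-z.imag/10,-D[2]/n/10,-d),'| mm/row %.1f'%np.hypot(abs(z),D[2]/n),'from',P.round(1),r.round(2),'w %.3f t %.2f'%(s['grip_width'],s['t']),'F',np.round(s['force'],1))
E
python3 -c "
from h import *
plan([537,21,270],139.3,16)"
```

```text
n 16 row cm/deg: x -3.438 y -1.473 z -0.242 rz 1.316 | mm/row 37.5 from [176.4 494.4 231.3] [-180.     -0.    160.36] w 1.000 t 1.50 F [ 0.5  0.  -0.3]
```

send_rows([
  [-3.44,-1.47,-0.24,0,0,1.32,1],
  [-3.44,-1.47,-0.24,0,0,1.32,1],
  [-3.44,-1.47,-0.24,0,0,1.32,1],
  [-3.44,-1.47,-0.24,0,0,1.32,1],
  [-3.44,-1.47,-0.24,0,0,1.32,1],
  [-3.44,-1.47,-0.24,0,0,1.32,1],
  [-3.44,-1.47,-0.24,0,0,1.32,1],
  [-3.44,-1.47,-0.24,0,0,1.32,1],
])

```text
t: 2.17
position: [379.8, 273.0, 250.8]
eef_rot: [3.141, 0.0, 2.613]
force: [0.5, 0.1, 0.5]
grip_width: 1.0
```

```bash
python3 -c "
from h import *
plan([537,21,270],139.3,8)"
```

```text
n 8 row cm/deg: x -3.417 y -1.465 z -0.240 rz 1.305 | mm/row 37.3 from [379.8 273.  250.8] [1.7997e+02 2.0000e-02 1.4974e+02] w 1.000 t 2.17 F [0.5 0.1 0.5]
```

Convention confirmed, and the arm tracks well.

send_rows([
  [-3.42,-1.47,-0.24,0,0,1.31,1],
  [-3.42,-1.47,-0.24,0,0,1.31,1],
  [-3.42,-1.47,-0.24,0,0,1.31,1],
  [-3.42,-1.47,-0.24,0,0,1.31,1],
  [-3.42,-1.47,-0.24,0,0,1.31,1],
  [-3.42,-1.47,-0.24,0,0,1.31,1],
  [-3.42,-1.47,-0.24,0,0,1.31,1],
  [-3.42,-1.47,-0.24,0,0,1.31,1],
  [0,0,0,0,0,0,1],
  [0,0,0,0,0,0,1],
])

```text
t: 3.0
position: [536.8, 20.4, 269.4]
eef_rot: [-3.141, -0.0, 2.428]
force: [-0.8, 0.3, -0.8]
grip_width: 1.002
```

```bash
python3 -c "
from h import *
import pickle
p=snap('wrist','w1.png'); pickle.dump(p,open('w1.pkl','wb'))
print(pose()[:2]); print(proj(p,[[518,37,36],[575,-12,50]]))"
```

```text
(array([536.10590914,  21.6051998 , 269.42098423]), array([-1.79989329e+02, -4.13156825e-02,  1.39235207e+02]))
[[278.06053069 157.58677814]
 [278.25405182 219.26193824]]
```

View pics/w1.png

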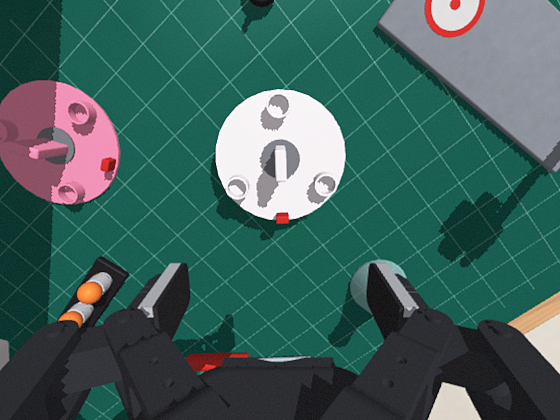

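The white carrier shows at (280,155) with its flag at (282,218). The pink look-alike is at (62,142) and the turquoise one is out of view. The white disc with the red flag, on the grey base, is the one meant.

```bash
cat >> h.py <<'E'
from scipy.optimize import least_squares
def carrier(p,c0,ztop=36,zflag=None,rad=60,fn=None):
    im=np.asarray(p['frame']); hsv=cv2.cvtColor(im,cv2.COLOR_RGB2HSV)
    u0=proj(p,[[c0[0],c0[1],ztop]])[0]
    m=((hsv[...,1]<70)&(hsv[...,2]>140)).astype(np.uint8)
    n,l,st,ce=cv2.connectedComponentsWithStats(m)
    k=1+np.argmax(st[1:,4]*(np.hypot(*(ce[1:]-u0).T)<40))
    c=max(cv2.findContours((l==k).astype(np.uint8),cv2.RETR_EXTERNAL,cv2.CHAIN_APPROX_NONE)[0],key=len)[:,0]
    h=cv2.convexHull(c)[:,0]
    W=np.array([back(p,q,ztop)[:2] for q in h])
    r=least_squares(lambda v:np.hypot(W[:,0]-v[0],W[:,1]-v[1])-v[2],[*c0[:2],80],loss='soft_l1',f_scale=1)
    red=(((hsv[...,0]<8)|(hsv[...,0]>172))&(hsv[...,1]>150)&(hsv[...,2]>90)).astype(np.uint8)
    n,l,st,ce=cv2.connectedComponentsWithStats(red)
    uf=None
    d=[(np.linalg.norm(back(p,ce[i],zflag or ztop+10)[:2]-r.x[:2])) for i in range(1,n)]
    cand=[(abs(d[i-1]-73),st[i,4],i) for i in range(1,n) if st[i,4]>15 and abs(d[i-1]-73)<15]
    i=min(cand)[2]
    F=back(p,ce[i],zflag or ztop+10)[:2]
    print('carrier c',r.x.round(2),'rms',np.sqrt(np.mean(r.fun**2)).round(2),'flag',F.round(1),'dist',np.linalg.norm(F-r.x[:2]).round(1),'ang',np.degrees(np.arctan2(*(F-r.x[:2])[::-1])).round(2),'px',ce[i].round(1),st[i])
    return r.x
E
python3 - <<'E'
from h import *
import pickle
p=pickle.load(open('w1.pkl','rb'))
x=carrier(p,[518,37])
a=np.radians(-40.7)
im=cv2.cvtColor(np.asarray(p['frame']),cv2.COLOR_RGB2BGR); 
c=im[70:240,190:370]; cv2.imwrite('pics/w1c.png',cv2.resize(c,None,fx=4,fy=3.5,interpolation=cv2.INTER_CUBIC) if 0 else cv2.resize(c,None,fx=3.4,fy=3.4,interpolation=cv2.INTER_CUBIC))
E
```

```text
carrier c [520.5   38.08  79.87] rms 0.29 flag [578.   -8.4] dist 74.0 ang -38.94 px [282.  218.2] [276 213  13  11 130]
```

View pics/w1c.png

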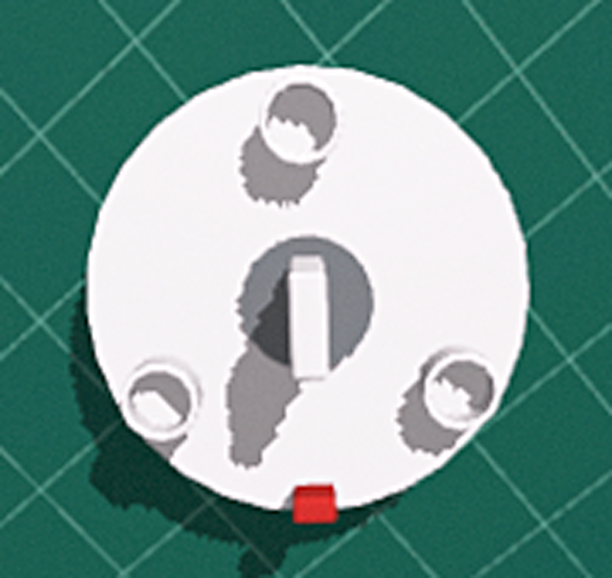

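The enlarged crop shows the white carrier: three empty cups at crop (300,122), (163,398) and (460,390), the fin in the middle and the flag at (314,504). I check the cup projections and then look at the rack.

```bash
python3 - <<'E'
from h import *
import pickle
p=pickle.load(open('w1.pkl','rb'))
im=cv2.cvtColor(np.asarray(p['frame']),cv2.COLOR_RGB2BGR)
big=cv2.resize(im[70:240,190:370],None,fx=3.4,fy=3.4,interpolation=cv2.INTER_CUBIC)
def dr(pts,col):
    q=((proj(p,pts)-[190,70]+.5)*3.4).astype(int); cv2.polylines(big,[q.reshape(-1,1,2)],True,col,1)
t=np.linspace(0,2*np.pi,60)
for k in range(3):
    a=np.radians(-38.9+60+120*k); c=np.array([520.5,38.08])+62*np.array([np.cos(a),np.sin(a)]); print(c.round(1))
    dr(np.c_[c[0]+14*np.cos(t),c[1]+14*np.sin(t),54+0*t],(0,0,255)); 
a=np.radians(-38.9);R=np.array([[np.cos(a),-np.sin(a)],[np.sin(a),np.cos(a)]])
f=np.array([[17,6],[-17,6],[-17,-6],[17,-6]])@R.T+[520.5,38.08]
dr(np.c_[f,92*np.ones(4)],(255,0,0))
cv2.imwrite('pics/w1d.png',big)
plan([485,-312,270],101.4,12)
E
```

```text
[578.3  60.4]
[472.2  77. ]
[510.9 -23.2]
n 12 row cm/deg: x -2.174 y -1.864 z -0.005 rz 3.153 | mm/row 28.6 from [536.1  21.6 269.4] [-1.7999e+02 -4.0000e-02  1.3924e+02] w 1.001 t 3.05 F [ 0.1 -0.3  0.8]
```

View pics/w1d.png

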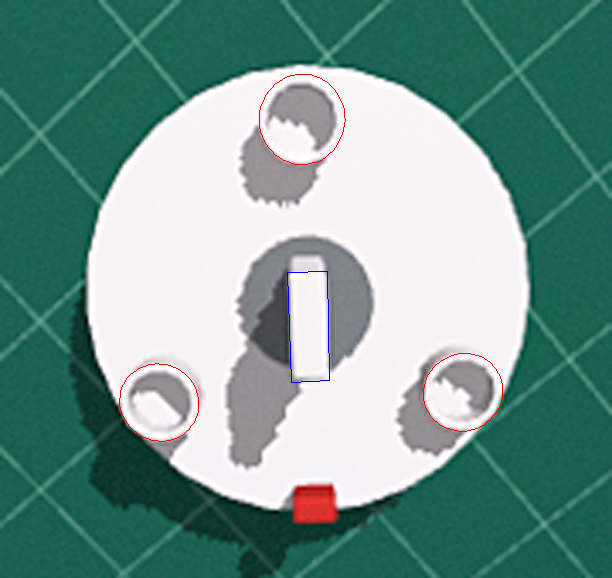

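```bash
python3 - <<'E'
from h import *
plan([505,-362,270],101.4,12)
E
```

```text
n 12 row cm/deg: x -2.624 y -1.944 z -0.005 rz 3.153 | mm/row 32.7 from [536.1  21.6 269.4] [-1.7999e+02 -4.0000e-02  1.3924e+02] w 1.001 t 3.05 F [ 0.1 -0.3  0.8]
```

send_rows([
  [-2.62,-1.94,0,0,0,3.15,1],
  [-2.62,-1.94,0,0,0,3.15,1],
  [-2.62,-1.94,0,0,0,3.15,1],
  [-2.62,-1.94,0,0,0,3.15,1],
  [-2.62,-1.94,0,0,0,3.15,1],
  [-2.62,-1.94,0,0,0,3.15,1],
  [-2.62,-1.94,0,0,0,3.15,1],
  [-2.62,-1.94,0,0,0,3.15,1],
  [-2.62,-1.94,0,0,0,3.15,1],
  [-2.62,-1.94,0,0,0,3.15,1],
  [-2.62,-1.94,0,0,0,3.15,1],
  [-2.62,-1.94,0,0,0,3.15,1],
])

```text
t: 4.05
position: [505.9, -360.7, 269.7]
eef_rot: [3.141, -0.0, 1.771]
force: [0.4, -0.3, 0.8]
grip_width: 1.002
```

send_rows([
  [0,0,0,0,0,0,1],
  [0,0,0,0,0,0,1],
  [0,0,0,0,0,0,1],
])

```text
t: 4.3
position: [506.2, -359.4, 269.7]
eef_rot: [3.141, -0.001, 1.774]
force: [-0.4, 0.2, -0.4]
grip_width: 1.0
```

```bash
python3 - <<'E'
from h import *
import pickle
p=snap('wrist','w2.png'); pickle.dump(p,open('w2.pkl','wb'))
hsv=cv2.cvtColor(np.asarray(p['frame']),cv2.COLOR_RGB2HSV)
m=((hsv[...,0]>4)&(hsv[...,0]<20)&(hsv[...,1]>170)&(hsv[...,2]>120)).astype(np.uint8)
n,l,st,ce=cv2.connectedComponentsWithStats(m)
B=[]
for i in range(1,n):
    if st[i,4]>150: 
        (u,r)=cv2.minEnclosingCircle(np.argwhere(l==i)[:,::-1].astype(np.float32))
        X=back(p,ce[i],46.6); B.append(X); print(ce[i].round(1),np.round(u,1),round(r,1),st[i],X.round(1),back(p,u,46.6).round(1))
print([(np.round(b['bbox']).tolist(),round(b['p'],2)) for b in spotter.boxes_of(p,'ball_a_center')])
for i in range(len(B)-1): d=B[i+1]-B[i];print(np.linalg.norm(d),np.degrees(np.arctan2(d[1],d[0])))
print(pose()[:2])
E
```

```text
[275.8 109.8] [275.5 106.5] 13.9 [263  93  26  28 372] [ 487.9 -280.6   46.6] [ 486.8 -277.2   46.6]
[276.5 163.3] [275.8 159.7] 12.7 [264 149  25  24 283] [ 500.9 -340.3   46.6] [ 499.2 -336.2   46.6]
[276.8 210.4] [276.  207.8] 12.0 [264 197  25  23 238] [ 513.1 -398.2   46.6] [ 511.5 -395.    46.6]
[([262.0, 199.0, 288.0, 218.0], 0.91), ([412.0, 36.0, 557.0, 159.0], 0.54)]
61.06827101188723 -77.67808033898619
59.22722201665074 -78.10667371384629
(array([ 506.48935928, -359.15371439,  269.8989519 ]), array([ 1.79990550e+02, -1.72682595e-02,  1.01663399e+02]))
```

View pics/w2.png

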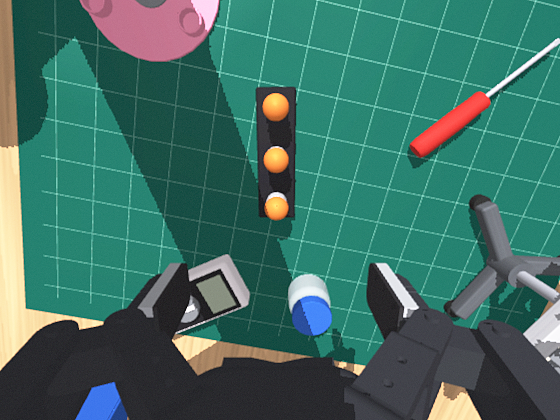

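```bash
python3 - <<'E'
from h import *
plan([511.5,-395,110],101.8,6)
plan([511.5,-395,33],101.8,4,[511.5,-395,110],101.8)
E
```

```text
n 6 row cm/deg: x -0.602 y -0.040 z 2.665 rz -0.023 | mm/row 27.3 from [ 506.5 -359.2  269.9] [ 1.7999e+02 -2.0000e-02  1.0166e+02] w 1.002 t 4.40 F [ 0.5  0.  -1. ]
n 4 row cm/deg: x 0.000 y 0.000 z 1.925 rz -0.000 | mm/row 19.2 from [ 511.5 -395.   110. ] [180.    0.  101.8] w 1.002 t 4.40 F [ 0.5  0.  -1. ]
```

send_rows([
  [-0.6,-0.04,2.66,0,0,-0.02,0.75],
  [-0.6,-0.04,2.66,0,0,-0.02,0.75],
  [-0.6,-0.04,2.66,0,0,-0.02,0.75],
  [-0.6,-0.04,2.66,0,0,-0.02,0.75],
  [-0.6,-0.04,2.66,0,0,-0.02,0.75],
  [-0.6,-0.04,2.66,0,0,-0.02,0.75],
  [0,0,1.5,0,0,0,0.7],
  [0,0,1,0,0,0,0.7],
  [0,0,0,0,0,0,0.7],
  [0,0,0,0,0,0,0.7],
], grip_force=25)

```text
t: 5.23
position: [511.2, -395.8, 85.6]
eef_rot: [3.142, -0.0, 1.775]
force: [-0.3, -0.4, 1.0]
grip_width: 0.701
```

```bash
python3 - <<'E'
from h import *
p=snap('wrist','w3.png'); print(proj(p,[[511.5,-395,46.6]]))
plan([511.5,-395,33],101.8,4)
E
```

```text
[[278.35853529 236.70410249]]
n 4 row cm/deg: x 0.035 y 0.005 z 1.334 rz -0.025 | mm/row 13.3 from [ 511.6 -396.4   86.4] [1.7995e+02 7.0000e-02 1.0170e+02] w 0.705 t 5.28 F [-0.4 -0.6  1. ]
```

View pics/w3.png

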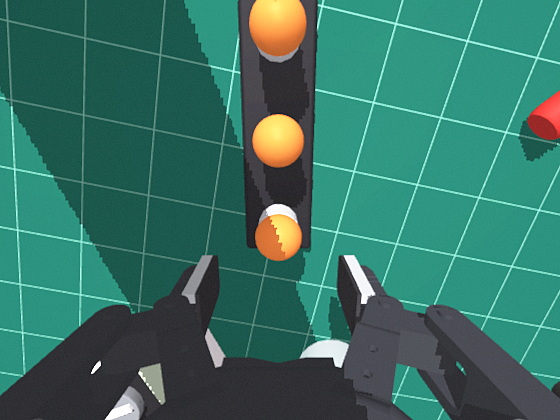

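The ball shows at (278,237), where the estimate projects. I descend and grip it.

send_rows([
  [0,0,1.33,0,0,0,0.7],
  [0,0,1.33,0,0,0,0.7],
  [0,0,1.33,0,0,0,0.7],
  [0,0,1.3,0,0,0,0.7],
  [0,0,0,0,0,0,0.7],
  [0,0,0,0,0,0,0.3],
  [0,0,0,0,0,0,0.2],
  [0,0,0,0,0,0,0.2],
  [0,0,0,0,0,0,0.2],
  [0,0,0,0,0,0,0.2],
], grip_force=25)

```text
t: 6.12
position: [511.6, -397.3, 33.7]
eef_rot: [3.14, 0.002, 1.774]
force: [0.6, 0.4, 6.3]
grip_width: 0.332
```

```bash
python3 - <<'E'
from h import *
p=snap('wrist','w4.png')
plan([511.5,-395,33],101.8,4)
E
```

```text
n 4 row cm/deg: x 0.057 y 0.010 z 0.017 rz -0.040 | mm/row 0.6 from [ 511.6 -397.3   33.7] [1.7991e+02 1.2000e-01 1.0164e+02] w 0.334 t 6.17 F [0.4 1.5 6.5]
```

View pics/w4.png

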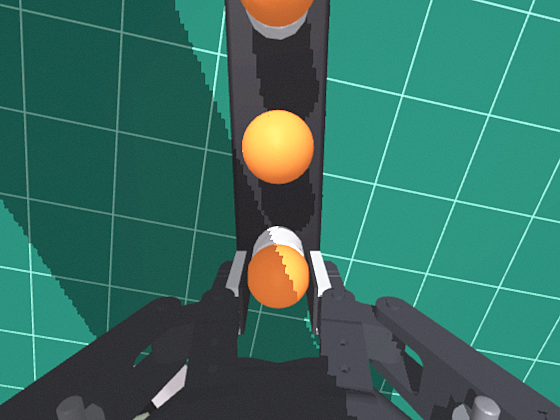

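```bash
python3 - <<'E'
from h import *
plan([510.5,-25.2,130],81.1,11,[511.6,-397.3,130],101.64)
E
```

```text
n 11 row cm/deg: x 3.398 y 0.127 z -0.000 rz 1.867 | mm/row 34.0 from [ 511.6 -397.3  130. ] [180.     0.   101.64] w 0.334 t 6.17 F [0.4 1.5 6.5]
```

send_rows([
  [0,0,-1.0,0,0,0,0.2],
  [0,0,-2.0,0,0,0,0.2],
  [0,0,-2.5,0,0,0,0.2],
  [0,0,-2.5,0,0,0,0.2],
  [0,0,-1.6,0,0,0,0.2],
])

```text
t: 6.58
position: [511.2, -397.2, 131.5]
eef_rot: [3.14, 0.002, 1.774]
force: [0.0, -0.5, -0.1]
grip_width: 0.329
```

send_rows([
  [1.7,0.07,0,0,0,0.9,0.2],
  [3.4,0.13,0,0,0,1.87,0.2],
  [3.4,0.13,0,0,0,1.87,0.2],
  [3.4,0.13,0,0,0,1.87,0.2],
  [3.4,0.13,0,0,0,1.87,0.2],
  [3.4,0.13,0,0,0,1.87,0.2],
  [3.4,0.13,0,0,0,1.87,0.2],
  [3.4,0.13,0,0,0,1.87,0.2],
  [3.4,0.13,0,0,0,1.87,0.2],
  [3.4,0.13,0,0,0,1.87,0.2],
  [3.4,0.13,0,0,0,1.87,0.2],
  [1.7,0.06,0,0,0,0.97,0.2],
])

```text
t: 7.58
position: [510.0, -21.1, 129.1]
eef_rot: [3.141, -0.001, 1.415]
force: [-0.1, -1.0, -1.0]
grip_width: 0.33
```

```bash
python3 - <<'E'
from h import *
p=snap('wrist','w5.png')
print(proj(p,[[510.9,-23.2,54]]))
plan([510.5,-25.2,51],81.1,5)
P=pose()[0]
for dx in (0,2,4): print(dx,proj(p,[P+np.array([.155*dx,.988*dx,13])]))
E
```

```text
[[279.2543912  221.87087455]]
n 5 row cm/deg: x -0.107 y 0.019 z 1.561 rz 0.005 | mm/row 15.7 from [510.4 -19.8 129.1] [ 1.7997e+02 -9.0000e-02  8.1120e+01] w 0.331 t 7.63 F [-0.   1.7  0.4]
0 [[278.07647292 277.18619878]]
2 [[278.07617227 273.43675593]]
4 [[278.07586916 269.65662651]]
```

View pics/w5.png

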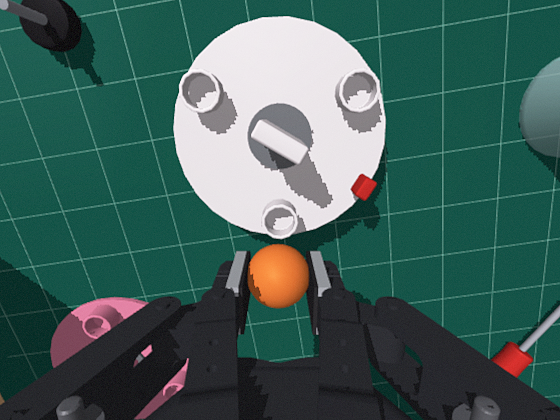

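send_rows([
  [-0.22,0.01,0.8,0,0,0,0.2],
  [-0.22,0.01,1.5,0,0,0,0.2],
  [0,0,1.6,0,0,0,0.2],
  [0,0,1.2,0,0,0,0.2],
  [0,0,0.8,0,0,0,0.2],
  [0,0,0,0,0,0,0.2],
  [0,0,0,0,0,0,0.2],
])

```text
t: 8.22
position: [509.4, -29.4, 69.1]
eef_rot: [-3.141, 0.0, 1.414]
force: [0.4, -0.3, 0.2]
grip_width: 0.331
```

```bash
python3 - <<'E'
from h import *
p=snap('wrist','w6.png')
plan([510.7,-24.2,51],81.1,3)
P=pose()[0]
q=proj(p,[[510.9,-23.2,54],[510.9,-23.2,63.6]]);print(q)
E
```

```text
n 3 row cm/deg: x 0.172 y 0.002 z 0.620 rz -0.021 | mm/row 6.4 from [509.8 -29.3  69.6] [1.7998e+02 1.0000e-02 8.1040e+01] w 0.328 t 8.27 F [-0.2 -0.1 -0. ]
[[278.6403063  243.75838148]
 [278.68772908 251.08817737]]
```

View pics/w6.png

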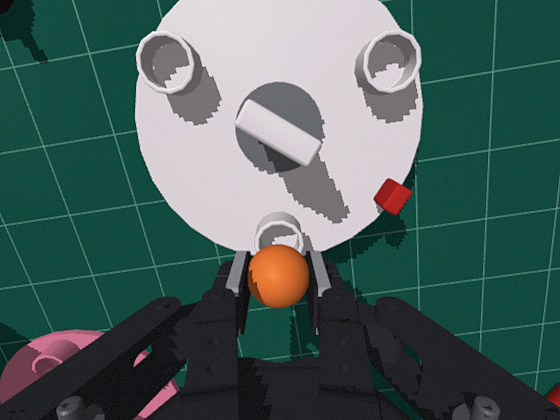

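send_rows([
  [0.26,0,0.1,0,0,0,0.2],
  [0.26,0,0.1,0,0,0,0.2],
  [0,0,0,0,0,0,0.2],
  [0,0,0,0,0,0,0.2],
  [0,0,0,0,0,0,0.2],
])

```text
t: 8.68
position: [510.6, -23.5, 67.4]
eef_rot: [3.141, 0.0, 1.415]
force: [-0.2, -0.4, -0.2]
grip_width: 0.334
```

```bash
python3 - <<'E'
from h import *
p=snap('wrist','w7.png')
plan([510.7,-24.2,51],81.1,3)
P=pose()[0]
q=proj(p,[[510.9,-23.2,54],[510.9,-23.2,63.6],P+[.15,1,13.]]);print(q)
E
```

```text
n 3 row cm/deg: x -0.022 y 0.009 z 0.545 rz -0.006 | mm/row 5.5 from [510.5 -23.5  67.4] [179.99   0.    81.08] w 0.331 t 8.73 F [-0.3  0.2  0.3]
[[278.15242872 254.95135874]
 [278.1906326  262.90858684]
 [277.58653573 277.99504494]]
```

View pics/w7.png

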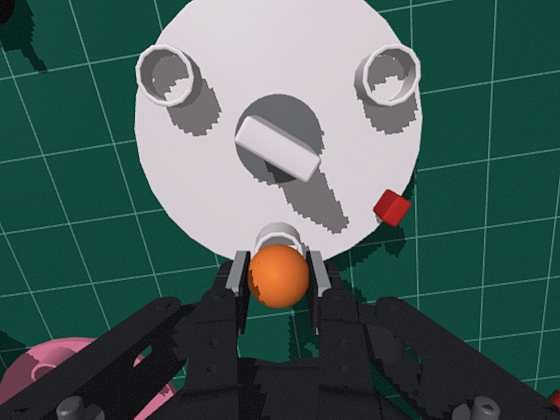

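send_rows([
  [-0.07,0,0.6,0,0,0,0.2],
  [0,0,0.6,0,0,0,0.2],
  [0,0,0.42,0,0,0,0.2],
  [0,0,0,0,0,0,0.2],
  [0,0,0,0,0,0,0.2],
  [0,0,0,0,0,0,0.2],
])

```text
t: 9.23
position: [510.7, -24.8, 50.9]
eef_rot: [3.141, 0.001, 1.414]
force: [0.6, -3.1, 3.7]
grip_width: 0.332
```

send_rows([
  [0,0,0,0,0,0,0.4],
  [0,0,0,0,0,0,0.5],
  [0,0,0,0,0,0,0.6],
  [0,0,0,0,0,0,0.6],
  [0,0,-0.8,0,0,0,0.6],
  [0,0,-2,0,0,0,0.6],
  [0,0,-3,0,0,0,0.6],
  [0,0,-3,0,0,0,0.7],
  [0,0,0,0,0,0,0.7],
  [0,0,0,0,0,0,0.7],
])

```text
t: 10.07
position: [511.7, -24.4, 141.0]
eef_rot: [3.138, 0.0, 1.415]
force: [-0.5, 0.1, 0.4]
grip_width: 0.697
```

```bash
python3 - <<'E'
from h import *
p=snap('wrist','w8.png')
carrier(p,[520.5,38])
print(proj(p,[[510.9,-23.2,63.6]]))
plan([499.2,-336.7,130],101.8,10)
E
```

```text
carrier c [520.44  38.12  79.6 ] rms 0.46 flag [577.7  -8.2] dist 73.7 ang -38.97 px [356.3 179.6] [345 168  24  25 358]
[[275.96853659 217.01985397]]
n 10 row cm/deg: x -3.141 y -0.137 z 0.096 rz -2.073 | mm/row 31.4 from [510.6 -24.2 139.6] [179.93  -0.    81.07] w 0.698 t 10.12 F [-0.8  0.1 -0. ]
```

View pics/w8.png

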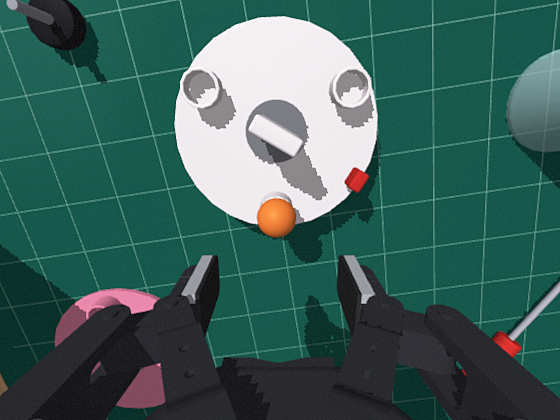

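The first ball is seated at (276,217), where the model puts it, and the carrier hasn't moved. On to the middle ball.

send_rows([
  [-1.57,-0.07,0.1,0,0,-1.04,0.7],
  [-3.14,-0.14,0.1,0,0,-2.07,0.7],
  [-3.14,-0.14,0.1,0,0,-2.07,0.7],
  [-3.14,-0.14,0.1,0,0,-2.07,0.7],
  [-3.14,-0.14,0.1,0,0,-2.07,0.7],
  [-3.14,-0.14,0.1,0,0,-2.07,0.7],
  [-3.14,-0.14,0.1,0,0,-2.07,0.7],
  [-3.14,-0.14,0.1,0,0,-2.07,0.7],
  [-3.14,-0.14,0.1,0,0,-2.07,0.7],
  [-3.14,-0.14,0.1,0,0,-2.07,0.7],
  [-1.57,-0.07,2,0,0,-1.04,0.7],
  [0,0,2,0,0,0,0.7],
])

```text
t: 11.12
position: [499.1, -340.6, 87.9]
eef_rot: [3.141, 0.002, 1.775]
force: [-1.4, 0.6, -1.6]
grip_width: 0.701
```

send_rows([
  [0,0,0,0,0,0,0.7],
  [0,0,0,0,0,0,0.7],
  [0,0,0,0,0,0,0.7],
])

```text
t: 11.37
position: [498.6, -335.9, 89.2]
eef_rot: [-3.141, -0.001, 1.777]
force: [0.3, -0.2, 0.5]
grip_width: 0.697
```

```bash
python3 - <<'E'
from h import *
p=snap('wrist','w9.png')
plan([499.2,-336.2,33],101.8,4)
print(proj(p,[[499.2,-336.2,46.6]]))
E
```

```text
n 4 row cm/deg: x -0.001 y 0.002 z 1.419 rz 0.005 | mm/row 14.2 from [ 499.1 -336.2   89.7] [1.7998e+02 2.0000e-02 1.0182e+02] w 0.703 t 11.42 F [ 0.5 -0.1 -0.1]
[[278.50384099 236.26784592]]
```

View pics/w9.png

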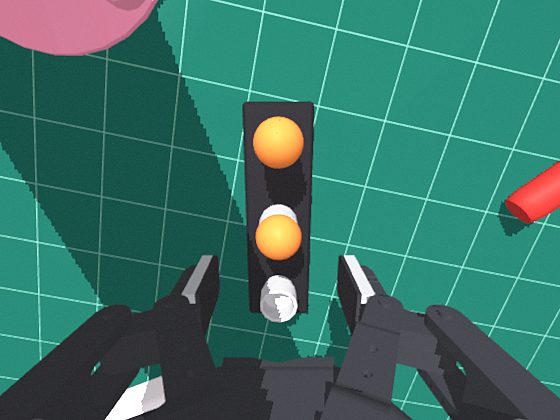

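The middle ball shows at (278,237) against a predicted (278.5,236). I descend and grip it.

send_rows([
  [0,0,1.4,0,0,0,0.7],
  [0,0,1.4,0,0,0,0.7],
  [0,0,1.4,0,0,0,0.7],
  [0,0,1.4,0,0,0,0.7],
  [0,0,0,0,0,0,0.7],
  [0,0,0,0,0,0,0.3],
  [0,0,0,0,0,0,0.2],
  [0,0,0,0,0,0,0.2],
  [0,0,0,0,0,0,0.2],
  [0,0,0,0,0,0,0.2],
])

```text
t: 12.25
position: [499.4, -337.2, 34.4]
eef_rot: [3.14, 0.002, 1.776]
force: [-1.3, 0.9, 7.0]
grip_width: 0.33
```

send_rows([
  [0,0,-1.0,0,0,0,0.2],
  [0,0,-2.0,0,0,0,0.2],
  [0,0,-2.5,0,0,0,0.2],
  [0,0,-2.5,0,0,0,0.2],
  [0,0,-2,0,0,0,0.2],
])

```text
t: 12.67
position: [499.2, -337.0, 135.8]
eef_rot: [3.14, 0.001, 1.776]
force: [0.4, -0.5, -0.7]
grip_width: 0.33
```

```bash
python3 - <<'E'
from h import *
# wells 1 (472.2,77) yaw 141.1 ; well0 (578.3,60.4) yaw 201.1 
u=np.array([np.cos(np.radians(141.1)),np.sin(np.radians(141.1))])
g=np.array([472.2,77])-1.5*u; print(g)
plan([*g,135],141.1,12)
E
```

```text
[473.36736472  76.05805541]
n 12 row cm/deg: x 3.155 y 1.554 z 0.007 rz -3.277 | mm/row 35.2 from [ 499.2 -337.   135.8] [1.7993e+02 8.0000e-02 1.0178e+02] w 0.330 t 12.67 F [ 0.4 -0.5 -0.7]
```

send_rows([
  [3.16,1.55,0,0,0,-3.28,0.2],
  [3.16,1.55,0,0,0,-3.28,0.2],
  [3.16,1.55,0,0,0,-3.28,0.2],
  [3.16,1.55,0,0,0,-3.28,0.2],
  [3.16,1.55,0,0,0,-3.28,0.2],
  [3.16,1.55,0,0,0,-3.28,0.2],
  [3.16,1.55,0,0,0,-3.28,0.2],
  [3.16,1.55,0,0,0,-3.28,0.2],
  [3.16,1.55,0,0,0,-3.28,0.2],
  [3.16,1.55,0,0,0,-3.28,0.2],
  [3.16,1.55,0,0,0,-3.28,0.2],
  [3.16,1.55,0,0,0,-3.28,0.2],
])

```text
t: 13.67
position: [472.0, 78.3, 134.0]
eef_rot: [3.14, 0.001, 2.466]
force: [0.6, 1.6, 0.0]
grip_width: 0.332
```

send_rows([
  [0,0,1.5,0,0,0,0.2],
  [0,0,2.3,0,0,0,0.2],
  [0,0,1.9,0,0,0,0.2],
  [0,0,0.9,0,0,0,0.2],
  [0,0,0,0,0,0,0.2],
  [0,0,0,0,0,0,0.2],
  [0,0,0,0,0,0,0.2],
])

```text
t: 14.25
position: [473.0, 76.5, 68.1]
eef_rot: [3.141, 0.001, 2.463]
force: [0.1, -0.4, 0.4]
grip_width: 0.327
```

```bash
python3 - <<'E'
from h import *
p=snap('wrist','w10.png')
plan([473.4,76.1,51.5],141.1,3)
P=pose()[0]; u=np.array([np.cos(np.radians(141.1)),np.sin(np.radians(141.1)),0])
print(proj(p,[[472.2,77,54],P+[0,0,12.5],P+2*u+[0,0,12.5]]))
E
```

```text
n 3 row cm/deg: x -0.015 y -0.005 z 0.556 rz 0.007 | mm/row 5.6 from [473.1  76.5  68.2] [1.7993e+02 8.0000e-02 1.4112e+02] w 0.328 t 14.30 F [0.5 0.7 0.5]
[[277.61133503 253.15584023]
 [278.03812529 279.34185789]
 [278.03983535 275.63004548]]
```

View pics/w10.png

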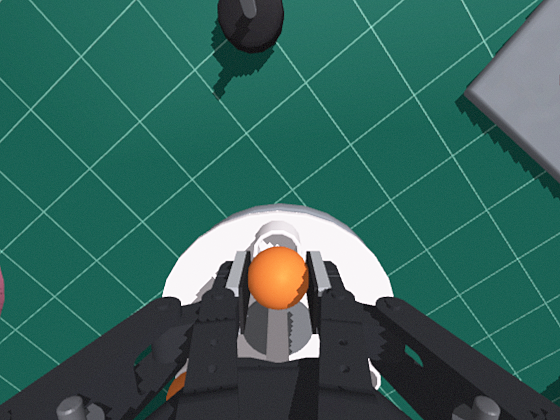

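The held ball is at (279,278), about 1 mm ahead of the TCP. I lower it into the cup and release.

send_rows([
  [0.03,0,0.6,0,0,0,0.2],
  [0,0,0.6,0,0,0,0.2],
  [0,0,0.45,0,0,0,0.2],
  [0,0,0,0,0,0,0.2],
  [0,0,0,0,0,0,0.2],
  [0,0,0,0,0,0,0.2],
])

```text
t: 14.8
position: [472.5, 76.5, 50.6]
eef_rot: [3.141, 0.001, 2.463]
force: [0.1, -1.7, 3.1]
grip_width: 0.332
```

send_rows([
  [0,0,0,0,0,0,0.4],
  [0,0,0,0,0,0,0.5],
  [0,0,0,0,0,0,0.6],
  [0,0,0,0,0,0,0.6],
  [0,0,-0.8,0,0,0,0.6],
  [0,0,-2,0,0,0,0.6],
  [0,0,-3,0,0,0,0.6],
  [0,0,-3,0,0,0,0.7],
  [0,0,0,0,0,0,0.7],
  [0,0,0,0,0,0,0.7],
])

```text
t: 15.63
position: [473.2, 76.9, 140.5]
eef_rot: [3.139, 0.003, 2.463]
force: [-0.8, -0.6, -1.3]
grip_width: 0.701
```

```bash
python3 - <<'E'
from h import *
p=snap('wrist','w11.png')
print(proj(p,[[472.2,77,63.6]]))
plan([486.8,-277.2,130],101.8,12)
E
```

```text
[[276.83514612 217.10272434]]
n 12 row cm/deg: x -2.588 y -1.540 z 0.076 rz 3.279 | mm/row 30.1 from [472.2  76.9 139.2] [1.7995e+02 6.0000e-02 1.4114e+02] w 0.701 t 15.68 F [-0.2 -0.7 -0.5]
```

View pics/w11.png

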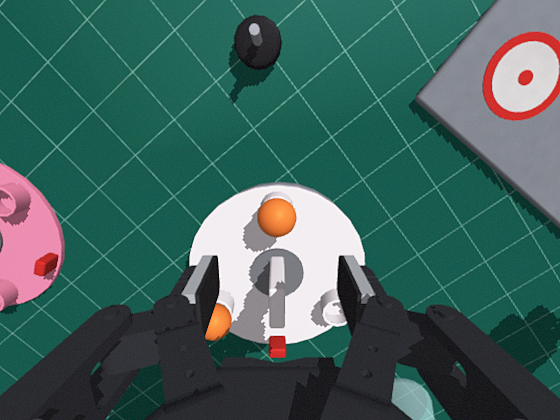

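Two balls are seated, at (276,217) and (215,320). Next is the last one.

send_rows([
  [-2.59,-1.54,0,0,0,3.28,0.7],
  [-2.59,-1.54,0,0,0,3.28,0.7],
  [-2.59,-1.54,0,0,0,3.28,0.7],
  [-2.59,-1.54,0,0,0,3.28,0.7],
  [-2.59,-1.54,0,0,0,3.28,0.7],
  [-2.59,-1.54,0,0,0,3.28,0.7],
  [-2.59,-1.54,0,0,0,3.28,0.7],
  [-2.59,-1.54,0,0,0,3.28,0.7],
  [-2.59,-1.54,0,0,0,3.28,0.7],
  [-2.59,-1.54,0,0,0,3.28,0.7],
  [-2.59,-1.54,0,0,0,3.28,0.7],
  [-2.59,-1.54,0,0,0,3.28,0.7],
])

```text
t: 16.68
position: [485.5, -278.4, 137.1]
eef_rot: [-3.14, -0.002, 1.774]
force: [0.8, 0.2, 0.3]
grip_width: 0.697
```

send_rows([
  [0,0,1.5,0,0,0,0.7],
  [0,0,2,0,0,0,0.7],
  [0,0,1.5,0,0,0,0.7],
  [0,0,0,0,0,0,0.7],
  [0,0,0,0,0,0,0.7],
  [0,0,0,0,0,0,0.7],
])

```text
t: 17.18
position: [486.6, -277.3, 88.7]
eef_rot: [-3.141, -0.0, 1.777]
force: [-0.0, 0.4, 0.3]
grip_width: 0.699
```

```bash
python3 - <<'E'
from h import *
p=snap('wrist','w12.png')
plan([486.8,-277.2,33],101.8,4)
print(proj(p,[[486.8,-277.2,46.6]]))
E
```

```text
n 4 row cm/deg: x 0.008 y -0.002 z 1.404 rz -0.001 | mm/row 14.0 from [ 486.9 -277.5   89.1] [1.7997e+02 3.0000e-02 1.0180e+02] w 0.700 t 17.23 F [ 0.3  0.1 -0.2]
[[278.08869376 235.85066134]]
```

View pics/w12.png

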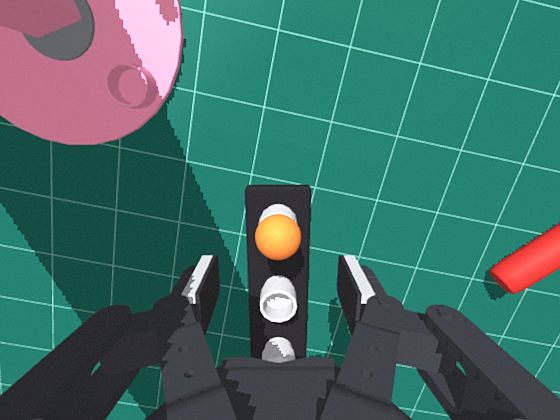

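The ball shows at (278,237), matching the prediction, and the pink look-alike is well clear of the fingers.

send_rows([
  [0,0,1.4,0,0,0,0.7],
  [0,0,1.4,0,0,0,0.7],
  [0,0,1.4,0,0,0,0.7],
  [0,0,1.4,0,0,0,0.7],
  [0,0,0,0,0,0,0.7],
  [0,0,0,0,0,0,0.3],
  [0,0,0,0,0,0,0.2],
  [0,0,0,0,0,0,0.2],
  [0,0,0,0,0,0,0.2],
  [0,0,0,0,0,0,0.2],
])

```text
t: 18.07
position: [487.0, -278.0, 33.7]
eef_rot: [3.141, 0.002, 1.776]
force: [-1.7, -0.5, 6.7]
grip_width: 0.337
```

send_rows([
  [0,0,-1.0,0,0,0,0.2],
  [0,0,-2.0,0,0,0,0.2],
  [0,0,-2.5,0,0,0,0.2],
  [0,0,-2.5,0,0,0,0.2],
  [0,0,-2,0,0,0,0.2],
])

```text
t: 18.48
position: [487.1, -277.7, 135.3]
eef_rot: [3.14, 0.001, 1.776]
force: [1.3, -0.5, 0.7]
grip_width: 0.327
```

```bash
python3 - <<'E'
from h import *
# well0 (578.3,60.4) yaw 201.1 
u=np.array([np.cos(np.radians(201.1)),np.sin(np.radians(201.1))])
g=np.array([578.3,60.4])-1*u; print(g)
plan([*g,135],201.1,18)
E
```

```text
[579.23295353  60.75999681]
n 18 row cm/deg: x 0.614 y 2.128 z 0.002 rz -5.518 | mm/row 22.1 from [ 487.1 -277.7  135.3] [1.7991e+02 8.0000e-02 1.0178e+02] w 0.327 t 18.48 F [ 1.3 -0.5  0.7]
```

send_rows([
  [0.61,2.13,0,0,0,-5.52,0.2],
  [0.61,2.13,0,0,0,-5.52,0.2],
  [0.61,2.13,0,0,0,-5.52,0.2],
  [0.61,2.13,0,0,0,-5.52,0.2],
  [0.61,2.13,0,0,0,-5.52,0.2],
  [0.61,2.13,0,0,0,-5.52,0.2],
  [0.61,2.13,0,0,0,-5.52,0.2],
  [0.61,2.13,0,0,0,-5.52,0.2],
  [0.61,2.13,0,0,0,-5.52,0.2],
])

```text
t: 19.23
position: [612.1, -128.8, 133.5]
eef_rot: [3.141, 0.001, 2.648]
force: [0.9, 0.8, -0.1]
grip_width: 0.332
```

send_rows([
  [0.61,2.13,0,0,0,-5.52,0.2],
  [0.61,2.13,0,0,0,-5.52,0.2],
  [0.61,2.13,0,0,0,-5.52,0.2],
  [0.61,2.13,0,0,0,-5.52,0.2],
  [0.61,2.13,0,0,0,-5.52,0.2],
  [0.61,2.13,0,0,0,-5.52,0.2],
  [0.61,2.13,0,0,0,-5.52,0.2],
  [0.61,2.13,0,0,0,-5.52,0.2],
  [0.61,2.13,0,0,0,-5.52,0.2],
  [0,0,0,0,0,0,0.2],
  [0,0,0,0,0,0,0.2],
  [0,0,0,0,0,0,0.2],
])

```text
t: 20.23
position: [579.9, 60.6, 133.3]
eef_rot: [-3.141, 0.001, -2.774]
force: [1.4, 0.1, 0.8]
grip_width: 0.329
```

```bash
python3 - <<'E'
from h import *
plan([579.2,60.8,68],201.1,5)
E
```

```text
n 5 row cm/deg: x 0.011 y 0.008 z 1.305 rz -0.009 | mm/row 13.1 from [579.9  60.6 133.3] [-1.7996e+02  7.0000e-02 -1.5894e+02] w 0.329 t 20.23 F [1.4 0.1 0.8]
```

send_rows([
  [0,0,1.5,0,0,0,0.2],
  [0,0,2.2,0,0,0,0.2],
  [0,0,1.9,0,0,0,0.2],
  [0,0,0.9,0,0,0,0.2],
  [0,0,0,0,0,0,0.2],
  [0,0,0,0,0,0,0.2],
  [0,0,0,0,0,0,0.2],
])

```text
t: 20.82
position: [580.2, 60.6, 68.6]
eef_rot: [-3.141, 0.001, -2.773]
force: [-0.3, -0.1, 0.1]
grip_width: 0.333
```

```bash
python3 - <<'E'
from h import *
p=snap('wrist','w13.png')
plan([579.2,60.8,51.3],201.1,3)
P=pose()[0]; u=np.array([np.cos(np.radians(201.1)),np.sin(np.radians(201.1)),0])
print(proj(p,[[578.3,60.4,54],P+[0,0,12.7],P+2*u+[0,0,12.7]]))
E
```

```text
n 3 row cm/deg: x 0.032 y 0.017 z 0.581 rz 0.002 | mm/row 5.8 from [580.3  60.7  68.7] [-1.7996e+02  1.0000e-01 -1.5889e+02] w 0.330 t 20.87 F [-0.6  0.1 -0.3]
[[279.05385981 251.48127422]
 [278.24337426 279.89010609]
 [278.24400771 276.17431286]]
```

View pics/w13.png

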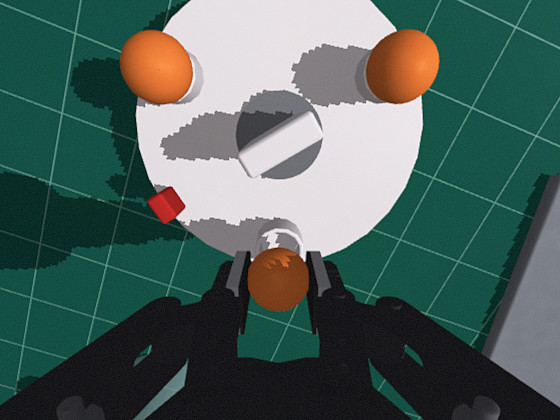

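send_rows([
  [0.13,0.03,0.6,0,0,0,0.2],
  [0,0,0.6,0,0,0,0.2],
  [0,0,0.53,0,0,0,0.2],
  [0,0,0,0,0,0,0.2],
  [0,0,0,0,0,0,0.2],
  [0,0,0,0,0,0,0.2],
])

```text
t: 21.37
position: [578.4, 60.7, 50.2]
eef_rot: [-3.141, 0.001, -2.773]
force: [1.9, 0.5, -0.2]
grip_width: 0.326
```

send_rows([
  [0,0,0,0,0,0,0.4],
  [0,0,0,0,0,0,0.5],
  [0,0,0,0,0,0,0.6],
  [0,0,0,0,0,0,0.6],
  [0,0,-0.8,0,0,0,0.6],
  [0,0,-2,0,0,0,0.6],
  [0,0,-3,0,0,0,0.6],
  [0,0,-4,0,0,0,0.7],
  [0,0,-4,0,0,0,0.7],
  [0,0,0,0,0,0,0.7],
  [0,0,0,0,0,0,0.7],
  [0,0,0,0,0,0,0.7],
])

```text
t: 22.37
position: [577.7, 60.8, 188.5]
eef_rot: [-3.142, 0.0, -2.773]
force: [-0.6, -0.4, -0.3]
grip_width: 0.697
```

```bash
python3 - <<'E'
from h import *
p=snap('wrist','w14.png')
c=carrier(p,[520.5,38])
print(proj(p,[[578.3,60.4,63.6],[472.2,77,63.6],[510.9,-23.2,63.6]]))
plan([520.5,38,130],141.1,10)
E
```

```text
carrier c [520.28  38.13  79.57] rms 0.23 flag [577.8  -8. ] dist 73.7 ang -38.72 px [210. 171.] [201 161  19  21 240]
[[277.47174376 201.7973315 ]
 [342.94091382  92.7462737 ]
 [212.00850535  92.71303405]]
n 10 row cm/deg: x 0.566 y -0.298 z 0.575 rz 6.004 | mm/row 8.6 from [577.2  60.8 187.5] [ 1.7997e+02 -8.0000e-02 -1.5886e+02] w 0.700 t 22.42 F [-0.2  0.2 -0.1]
```

View pics/w14.png

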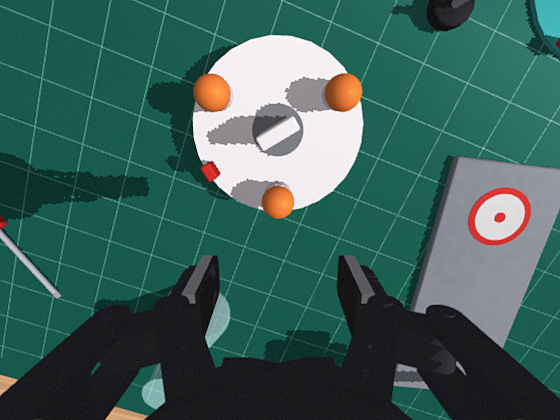

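All three balls sit where predicted: (277,202), (343,93) and (212,93). Next I measure the ring and the stand's heading.

```bash
cat >> h.py <<'E'
def ring(p,c0):
    hsv=cv2.cvtColor(np.asarray(p['frame']),cv2.COLOR_RGB2HSV)
    red=(((hsv[...,0]<8)|(hsv[...,0]>172))&(hsv[...,1]>120)&(hsv[...,2]>60)).astype(np.uint8)
    cs=cv2.findContours(red,cv2.RETR_EXTERNAL,cv2.CHAIN_APPROX_NONE)[0]
    for c in cs:
        if len(c)>60:
            W=np.array([back(p,q,10)[:2] for q in cv2.convexHull(c)[:,0]])
            r=least_squares(lambda v:np.hypot(W[:,0]-v[0],W[:,1]-v[1])-v[2],[*W.mean(0),25],loss='soft_l1'); print('ring',r.x.round(2),np.sqrt(np.mean(r.fun**2)).round(2))
E
python3 - <<'E'
from h import *
p=viewer.camera('wrist'); ring(p,[519,300])
im=np.asarray(p['frame']); hsv=cv2.cvtColor(im,cv2.COLOR_RGB2HSV)
m=((hsv[...,1]<60)&(hsv[...,2]>70)&(hsv[...,2]<190)).astype(np.uint8); 
# left edge per row: first gray px of the big component near ring
n,l,st,ce=cv2.connectedComponentsWithStats(m); k=l[200,450]; print(k,st[k])
pts=[]
for v in range(170,290,3):
    us=np.where(l[v]==k)[0]; pts.append(back(p,(us[0]-.5,v),10)[:2])
pts=np.array(pts); vx,vy,x0,y0=cv2.fitLine(pts.astype(np.float32),cv2.DIST_HUBER,0,.01,.01).ravel(); print('edge dir',np.degrees(np.arctan2(vy,vx)),x0,y0)
pts=[]
for u in range(465,545,3):
    vs=np.where(l[:,u]==k)[0]; pts.append(back(p,(u,vs[0]-.5),10)[:2])
pts=np.array(pts); vx,vy,x0,y0=cv2.fitLine(pts.astype(np.float32),cv2.DIST_HUBER,0,.01,.01).ravel(); print('front dir',np.degrees(np.arctan2(vy,vx)),x0,y0)
t=snap('top','top3.png'); ring(t,0)
E
python3 - <<'E'
import cv2
a=cv2.imread('pics/top3.png'); cv2.imwrite('pics/top3c.png',cv2.resize(a[140:260,150:310],None,fx=4.5,fy=4.5,interpolation=cv2.INTER_CUBIC))
E
```

```text
ring [520.09 301.2   33.75] 0.11
63 [  411   157   149   192 14812]
edge dir 14.0966215 557.4913 241.60577
front dir -75.70053 466.87 266.13098
ring [350.19  -8.3  468.62] 52.03
```

View pics/top3c.png

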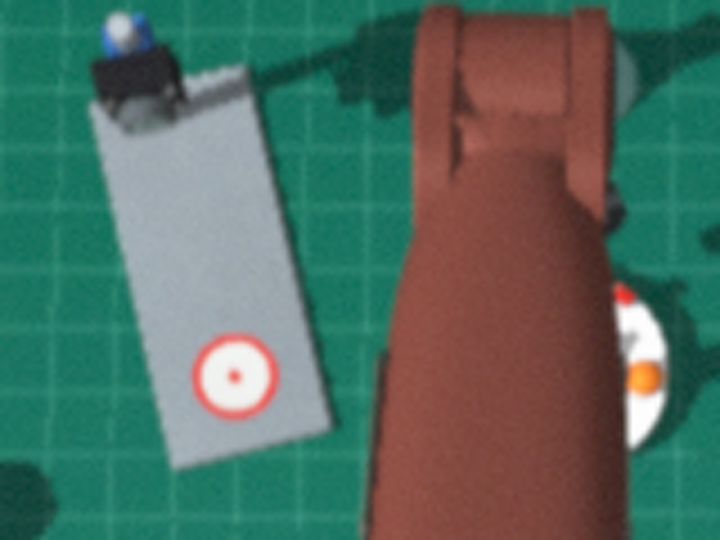

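```bash
python3 -c "
from h import *
plan([520.4,38.1,120],141.2,10)"
```

```text
n 10 row cm/deg: x 0.565 y -0.296 z 0.669 rz 5.994 | mm/row 9.2 from [577.   60.8 186.9] [ 1.7994e+02 -1.3000e-01 -1.5886e+02] w 0.700 t 22.52 F [ 0.3  0.5 -0.3]
```

send_rows([
  [0.57,-0.3,0.67,0,0,5.99,0.5],
  [0.57,-0.3,0.67,0,0,5.99,0.5],
  [0.57,-0.3,0.67,0,0,5.99,0.5],
  [0.57,-0.3,0.67,0,0,5.99,0.5],
  [0.57,-0.3,0.67,0,0,5.99,0.5],
  [0.57,-0.3,0.67,0,0,5.99,0.5],
  [0.57,-0.3,0.67,0,0,5.99,0.5],
  [0.57,-0.3,0.67,0,0,5.99,0.5],
  [0.57,-0.3,0.67,0,0,5.99,0.5],
  [0.57,-0.3,0.67,0,0,5.99,0.5],
  [0,0,0,0,0,0,0.5],
  [0,0,0,0,0,0,0.5],
])

```text
t: 23.52
position: [520.0, 37.8, 120.5]
eef_rot: [-3.14, -0.002, 2.468]
force: [0.8, -0.0, -0.2]
grip_width: 0.497
```

send_rows([
  [0,0,0,0,0,0,0.5],
  [0,0,0,0,0,0,0.5],
  [0,0,0,0,0,0,0.5],
])

```text
t: 23.77
position: [521.3, 37.7, 121.4]
eef_rot: [3.141, 0.0, 2.467]
force: [-0.8, 0.5, -0.2]
grip_width: 0.497
```

```bash
python3 - <<'E'
from h import *
p=snap('wrist','w15.png')
plan([520.4,38.1,61],141.2,4)
a=np.radians(-38.8);R=np.array([[np.cos(a),-np.sin(a)],[np.sin(a),np.cos(a)]])
f=np.array([[17,6],[-17,6],[-17,-6],[17,-6]])@R.T+[520.4,38.1]
print(proj(p,np.c_[f,92*np.ones(4)]))
E
```

```text
n 4 row cm/deg: x 0.023 y -0.006 z 1.511 rz 0.027 | mm/row 15.1 from [521.3  37.7 121.4] [1.7998e+02 3.0000e-02 1.4131e+02] w 0.499 t 23.82 F [-0.6 -0.1 -0.2]
[[286.90897018 267.24796052]
 [287.5365826  215.79182288]
 [267.32023605 215.7550241 ]
 [267.76015152 267.21713108]]
```

View pics/w15.png

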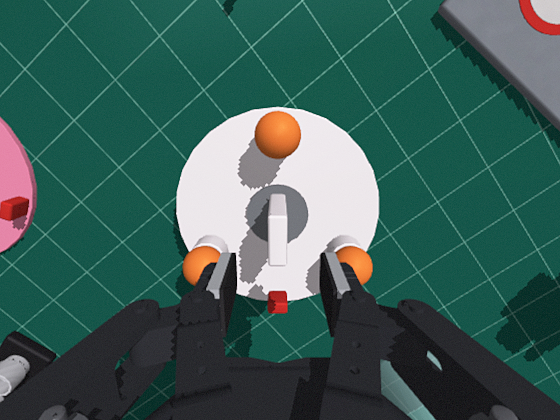

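The fin top shows at u 268–287, v 214–265, as predicted. I descend and grip it.

send_rows([
  [0.09,-0.02,1.2,0,0,0.1,0.5],
  [0,0,1.5,0,0,0,0.5],
  [0,0,1.5,0,0,0,0.5],
  [0,0,1.1,0,0,0,0.5],
  [0,0,0.74,0,0,0,0.5],
  [0,0,0,0,0,0,0.5],
  [0,0,0,0,0,0,0.5],
  [0,0,0,0,0,0,0.5],
])

```text
t: 24.48
position: [520.5, 38.1, 61.4]
eef_rot: [3.141, 0.001, 2.464]
force: [0.3, 0.7, 0.1]
grip_width: 0.502
```

send_rows([
  [0,0,0,0,0,0,0.3],
  [0,0,0,0,0,0,0.22],
  [0,0,0,0,0,0,0.18],
  [0,0,0,0,0,0,0.14],
  [0,0,0,0,0,0,0.1],
  [0,0,0,0,0,0,0.0],
  [0,0,0,0,0,0,0.0],
  [0,0,0,0,0,0,0.0],
  [0,0,0,0,0,0,0.0],
], grip_force=60)

```text
t: 25.23
position: [520.2, 38.1, 61.3]
eef_rot: [3.141, 0.001, 2.463]
force: [-1.8, -0.1, 5.5]
grip_width: 0.13
```

```bash
python3 -c "
from h import *
p=snap('wrist','w16.png')
plan([520.4,38.1,61],141.2,4)"
```

```text
n 4 row cm/deg: x -0.003 y 0.004 z 0.007 rz -0.014 | mm/row 0.1 from [520.2  38.1  61.3] [1.7998e+02 3.0000e-02 1.4114e+02] w 0.131 t 25.28 F [-1.6 -0.6  5.6]
```

View pics/w16.png

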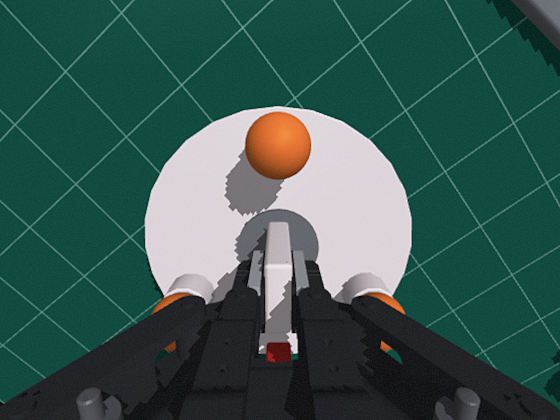

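send_rows([
  [0,0,-0.2,0,0,0,0.0],
  [0,0,-0.6,0,0,0,0.0],
  [0,0,-1.0,0,0,0,0.0],
  [0,0,-1.4,0,0,0,0.0],
  [0,0,-1.7,0,0,0,0.0],
  [0,0,-1.9,0,0,0,0.0],
  [0,0,-1.9,0,0,0,0.0],
  [0,0,-1.7,0,0,0,0.0],
  [0,0,-1.4,0,0,0,0.0],
  [0,0,-1.0,0,0,0,0.0],
  [0,0,-0.6,0,0,0,0.0],
  [0,0,-0.24,0,0,0,0.0],
])

```text
t: 26.28
position: [520.3, 38.1, 198.2]
eef_rot: [3.141, 0.001, 2.463]
force: [0.4, 0.4, -2.7]
grip_width: 0.129
```

```bash
python3 - <<'E'
from h import *
p=snap('wrist','w17.png')
plan([520.1,301.2,197.7],194.2,30)
E
```

```text
n 30 row cm/deg: x 0.208 y 0.885 z 0.001 rz -1.769 | mm/row 9.1 from [520.2  38.1 197.9] [1.7997e+02 4.0000e-02 1.4114e+02] w 0.128 t 26.33 F [ 0.2  0.2 -1.9]
```

View pics/w17.png

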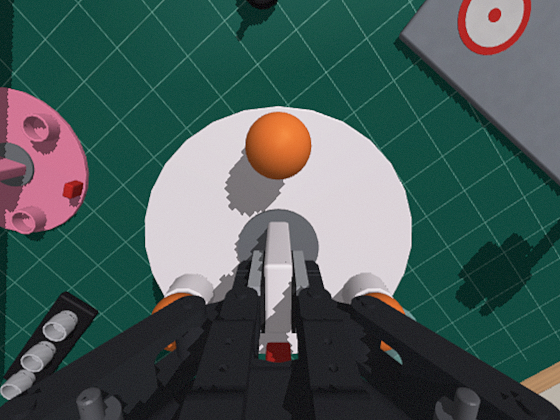

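The view is the same as before the lift, so the grip is rigid and level, with the balls aboard. I carry it gently to the stand.

send_rows([
  [0.07,0.29,0,0,0,-0.59,0],
  [0.14,0.59,0,0,0,-1.18,0],
  [0.21,0.885,0,0,0,-1.77,0],
  [0.21,0.885,0,0,0,-1.77,0],
  [0.21,0.885,0,0,0,-1.77,0],
  [0.21,0.885,0,0,0,-1.77,0],
  [0.21,0.885,0,0,0,-1.77,0],
  [0.21,0.885,0,0,0,-1.77,0],
  [0.21,0.885,0,0,0,-1.77,0],
  [0.21,0.885,0,0,0,-1.77,0],
  [0.21,0.885,0,0,0,-1.77,0],
  [0.21,0.885,0,0,0,-1.77,0],
])

```text
t: 27.33
position: [548.6, 134.5, 197.2]
eef_rot: [-3.142, 0.0, 2.806]
force: [-0.8, 0.6, -2.8]
grip_width: 0.127
```

send_rows([
  [0.21,0.885,0,0,0,-1.77,0],
  [0.21,0.885,0,0,0,-1.77,0],
  [0.21,0.885,0,0,0,-1.77,0],
  [0.21,0.885,0,0,0,-1.77,0],
  [0.21,0.885,0,0,0,-1.77,0],
  [0.21,0.885,0,0,0,-1.77,0],
  [0.21,0.885,0,0,0,-1.77,0],
  [0.21,0.885,0,0,0,-1.77,0],
  [0.21,0.885,0,0,0,-1.77,0],
  [0.21,0.885,0,0,0,-1.77,0],
  [0.21,0.885,0,0,0,-1.77,0],
  [0.21,0.885,0,0,0,-1.77,0],
])

```text
t: 28.33
position: [541.2, 242.7, 197.2]
eef_rot: [3.142, -0.0, -3.106]
force: [0.1, -0.3, -2.5]
grip_width: 0.125
```

send_rows([
  [0.21,0.885,0,0,0,-1.77,0],
  [0.21,0.885,0,0,0,-1.77,0],
  [0.21,0.885,0,0,0,-1.77,0],
  [0.21,0.885,0,0,0,-1.77,0],
  [0.17,0.7,0,0,0,-1.4,0],
  [0.12,0.5,0,0,0,-1.0,0],
  [0.07,0.3,0,0,0,-0.6,0],
  [0.04,0.15,0,0,0,-0.3,0],
  [0,0,0,0,0,0,0],
  [0,0,0,0,0,0,0],
  [0,0,0,0,0,0,0],
])

```text
t: 29.25
position: [523.7, 291.7, 197.2]
eef_rot: [-3.142, -0.0, -2.929]
force: [-0.7, -0.0, -2.9]
grip_width: 0.131
```

```bash
python3 - <<'E'
from h import *
p=snap('wrist','w18.png')
plan([520.1,301.2,197.7],194.2,4)
s=snap('scene','s2.png');t=snap('top','t4.png')
for n,x in (('s2',s),('t4',t)): 
    u=proj(x,[[520,301,200]])[0].astype(int); im=cv2.imread(f'pics/{n}.png')[u[1]-60:u[1]+60,max(0,u[0]-80):u[0]+80]; cv2.imwrite(f'pics/{n}c.png',cv2.resize(im,None,fx=4.5,fy=4.5,interpolation=cv2.INTER_CUBIC))
E
```

```text
n 4 row cm/deg: x 0.033 y 0.253 z -0.012 rz -0.502 | mm/row 2.6 from [523.7 291.7 197.2] [-180.      0.   -167.81] w 0.129 t 29.30 F [ 0.   0.4 -2.8]
```

View pics/w18.png

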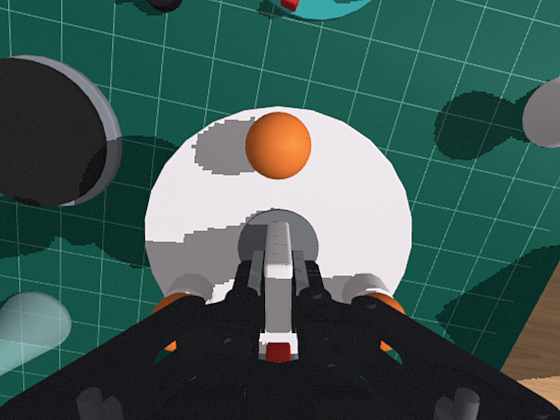

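View pics/s2c.png

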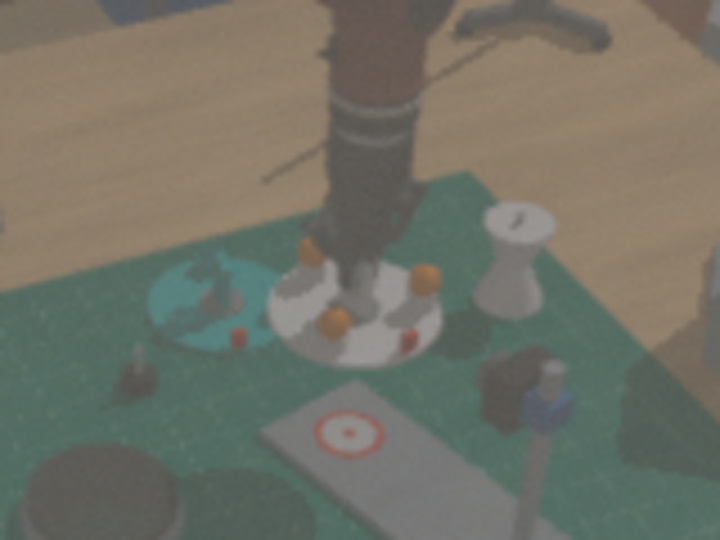

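View pics/t4c.png

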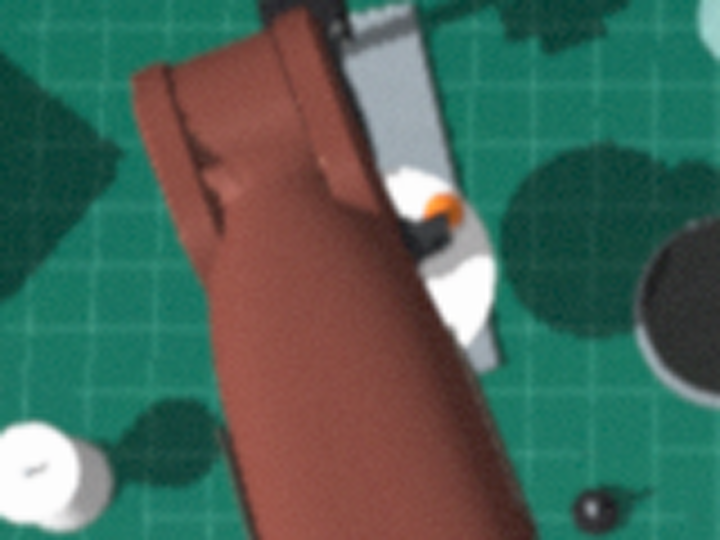

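send_rows([
  [0.02,0.15,-0.01,0,0,-0.3,0],
  [0.03,0.3,-0.01,0,0,-0.6,0],
  [0.04,0.3,-0.01,0,0,-0.6,0],
  [0.03,0.2,-0.01,0,0,-0.4,0],
  [0.01,0.06,-0.01,0,0,-0.1,0],
  [0,0,0,0,0,0,0],
  [0,0,0,0,0,0,0],
  [0,0,0,0,0,0,0],
  [0,0,0,0,0,0,0],
  [0,0,0,0,0,0,0],
])

```text
t: 30.23
position: [520.0, 301.5, 197.7]
eef_rot: [3.142, -0.0, -2.893]
force: [0.2, -0.3, -2.5]
grip_width: 0.126
```

```bash
python3 - <<'E'
from h import *
p=snap('wrist','w19.png')
plan([520.1,301.2,197.7],194.2,4)
# carrier in the held picture: disc top at 172.4, flag 
try: carrier(p,[520,301],ztop=172.4)
except Exception as e: print(e)
s=snap('scene','s3.png')
u=np.array([np.cos(np.radians(14.2)),np.sin(np.radians(14.2))])
for k in range(3):
    a=np.radians(14.2+60+120*k); W=[520.1+62*np.cos(a),301.2+62*np.sin(a),200]
    print(k,proj(p,[W]),proj(s,[W]))
u0=proj(s,[[520,301,200]])[0].astype(int); im=cv2.imread('pics/s3.png')[u0[1]-45:u0[1]+60,u0[0]-60:u0[0]+80]; cv2.imwrite('pics/s3c.png',cv2.resize(im,None,fx=5.5,fy=5.5,interpolation=cv2.INTER_CUBIC)); print(u0-[60,45])
im=np.asarray(p['frame'])
for n,x in(('wrist',p),('scene',s)):
    hsv=cv2.cvtColor(np.asarray(x['frame']),cv2.COLOR_RGB2HSV); m=((hsv[...,0]>4)&(hsv[...,0]<18)&(hsv[...,1]>120)).astype(np.uint8)
    q,l,st,ce=cv2.connectedComponentsWithStats(m); print(n,[(ce[i].round(1).tolist(),int(st[i,4])) for i in range(1,q) if st[i,4]>15])
print(pose()[2]['dq'].round(4))
E
```

```text
n 4 row cm/deg: x -0.001 y -0.007 z -0.000 rz 0.005 | mm/row 0.1 from [520.  301.5 197.7] [-180.     -0.   -165.78] w 0.126 t 30.28 F [-0.1  0.1 -2.4]
carrier c [523.62 292.2   21.68] rms 3.59 flag [586.3 318.5] dist 67.9 ang 22.75 px [278.4 352.4] [266 343  25  20 416]
0 [[376.68670832 320.39360679]] [[364.38546938 186.62864577]]
1 [[277.55235854 145.8231755 ]] [[339.52788805 180.73773499]]
2 [[178.45752522 320.29739814]] [[344.97580793 196.5532149 ]]
[289 142]
wrist [([277.8, 145.2], 3443), ([168.6, 300.7], 251), ([387.3, 300.9], 261), ([171.2, 346.2], 91), ([384.6, 346.2], 86)]
scene []
[ 0.0011 -0.0011 -0.0014 -0.0005 -0.001   0.0053]
```

View pics/s3c.png

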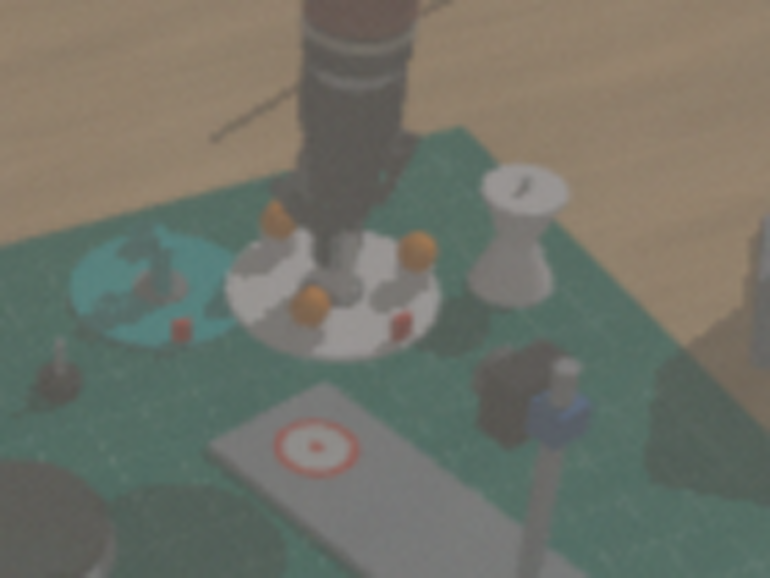

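View pics/w19.png

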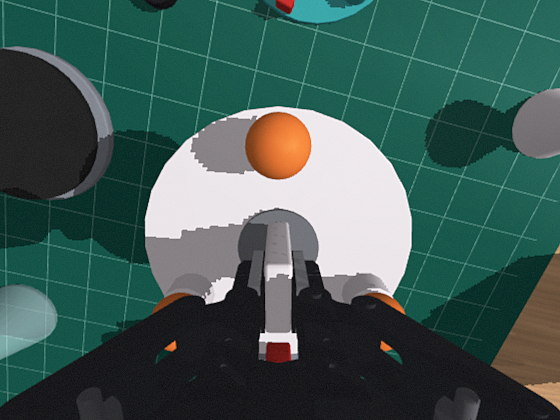

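```bash
python3 - <<'E'
from h import *
s=viewer.camera('scene')
print(proj(s,[[520.1,301.2,10]]), back(s,(289+316/5.5-.4,142+447/5.5-.4),10).round(1))
st=pose(); print(st[0],st[1],st[2]['grip_width'])
job.close_job()
E
```

```text
[[346.16010213 222.22168911]] [523.7 298.7  10. ]
[520.00104041 301.51931098 197.709788  ] [ 1.79997078e+02  3.15795711e-03 -1.65777608e+02] 0.12938169754882772
the job is handed in; nothing more can be done
```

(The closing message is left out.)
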